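Dot-punch an enclosure lid through the marking jig

ROBOT

A 6-joint arm with a two-finger parallel gripper is mounted at the origin on the work surface. World frame = base frame: x ahead of the robot, y to its left, z up, the work surface at z = 0. Lengths are in m, angles in rad, forces in N, time in s.
With the tool pointing down it reaches from about 0.35 to 0.975 m from the base axis. Payload 17.4 kg.
Tool frame: the origin (TCP) lies at the very end of the fingers, on their centre line; the grasp point (between the pads) lies behind it (arm.tcp_to_grasp is the z of the grasp point in the tool frame, in m); z points along the fingers, y is the direction in which the jaws open and shut (so a half turn about z gives the same grasp; the last joint's range is limited). The gripper opens to 85 mm and grips with 20 to 120 N. Pads are 22 mm wide; open, the fingers measure 114 mm over their backs; the gripper's body (76 mm by 85 mm) begins 54 mm behind the grasp point. The pads swing forward as they close: fully open they stand 13 mm farther back than shut.
Start: joints at [1.235, 0.116, 1.442, -0, 1.584, -0.038], TCP at [0.198, 0.645, 0.231] pointing down, gripper open.
Joint ranges: [-2.83, 2.83], [-0.83, 2.19], [0.07, 2.5], [-1.14, 4.28], [0.01, 3], [-2.97, 2.97]. Speed limits (rad/s): [1.89, 1.89, 2.22, 3.14, 3.14, 3.14].

INTERFACE

Orientations are given as a unit quaternion [x, y, z, w].
In Python, from station import monitor, imaging, arm gives the robot as it stands.
- The arm moves only by the shell command python3 -m inch 'ROWS' [FORCE]. ROWS is JSON, a list that holds one entry, the list of rows, each a list of 7 numbers: the turn, a rotation vector about the tool's x, y, z in degrees, then the shift along the tool's x, y, z in units of 30 mm (1.0 is 30 mm), then the opening, from 0 (shut) to 1 (fully open). In form: [[[rx, ry, rz, dx, dy, dz, claw], ...]]. A call has 1 to 8 rows; each row is the pose to reach, as a shift and turn from the pose measured when the call began, along the tool's axes at that moment; what a row does not reach only later rows make up. A row lasts 1/12 s, in which the tool goes at most 41.7 mm and 7.16 degrees, less where a joint would pass 70% of its speed; a pose out of reach is approached as far as the arm can. A call with a gripper value outside its range is refused whole. The fingers move at their own pace and stop on an object; FORCE is the grip in N (left out, the last holds). Time passes only in rows, so rows that repeat a pose let the fingers close. It gives the time, the measured TCP pose, the force and the opening at its end, in the units of the state.
- monitor.observe(): the state, without advancing time (a new reading comes with each control period).
- imaging.capture(name): name is "side" or "top" or "wrist"; returns (picture, depth): 420x560x3 uint8, blue, green, red; 420x560 float32, m along the optical axis (not along the pixel's ray), 0 where there is no reading.
- imaging.get_calibration(name): a dict with "vertical_fov" (degrees; the focal length in pixels is half the picture's height over the tangent of half this angle, whatever the lens; pixels are square), "cx", "cy" (the principal point, pixels), "origin" and "rotation" of the camera in the world. Camera axes: x right, y up, looking along -z (the intrinsics and any distortion apply to the point x, -y, -z); pixel columns grow to the right and rows downward; lengths in m; the calibration is good to about 2 mm. A picture is of the moment at which its call begins: read the wrist's pose just before it. get_calibration takes no time and is no camera call; for the wrist camera it gives the pose at the moment of the call.
- arm.finish_job(): hands the job in, once; it reports no verdict.
The state is a dict: "time": time; "joint_pos": joint angles; "dq": joint speeds; "tau": joint torques, N m; "ee_pos": TCP position; "eef_rot": TCP orientation; "contact_force": force on the tool from outside, world axes, zero at the start; "wrist_torque": the same for the moment, N m; "finger_gap": finger opening in m.
Only numpy, scipy, OpenCV 4.12 (cv2) and the standard library are available. Lean on these libraries where they do the work, as an engineer would, in place of code of your own. Each camera call takes 0.05 s, during which the arm holds its last target.

TASK

Take the punch from its wooden rest, put its point down through the raised guide bush of the marking jig and feel for the enclosure lid below. Press it squarely on the lid with a steady push of about 12 newtons for one second, never over 20 and never forcing it against the jig, lift it straight out, and set it gently back, fully home, in the hole of its rest. Leave the other things on the bench where they are.

Things in the scene. Friction and masses are not known exactly. Their poses are not given: they have to be found in the camera images.
- punch: Loose dark steel punch, 115 mm long, 0.12 to 0.2 kg, upright in the rest. Origin at the centre of its point, z up its axis to the head. From the point: a cone 5 mm high (flat end 3 mm across) widening to a round shank 8 mm in diameter up to 40 mm, then the handle to grip, 16 x 16 mm square, from 40 to 115 mm, faces square to the body's x and y.
- punch_tip (a point): The flat end of the punch's point, on its axis.
- jig: Marking jig fixed to the bench, 130 mm (its x) by 100 mm (its y); origin at the centre of its underside, z up. Base plate, four pillars, and an aluminium template with its top 48 mm above the bench (nuts to 52 mm). In the template: a window, and at x = -25 mm, y = 0 a raised square steel guide bush, 22 x 22 mm.
- bush (a point): Centre of the mouth of the bush's round hole, on the bush's top face, 56 mm above the bench. The hole goes straight down through the bush, 9.4 mm in diameter and 14 mm long, with a 1.5 mm chamfer at the mouth.
- rest: Wooden punch rest fixed to the bench, a block 60 x 60 mm and 45 mm high with one upright hole; origin at the centre of its underside, z up.
- rest_hole (a point): Centre of the mouth of the rest's hole, on the block's top face. The hole goes right through, 12 mm in diameter, with a 2 mm chamfer. Standing home, the punch's shoulder sits on the top face and its point is 40 mm below this point.
- multimeter: Bystander: red multimeter lying flat, 150 x 72 x 39 mm; origin at the centre of its underside.
- tape_roll: Bystander: white roll core of 84 mm diameter, 24 mm high, lying flat; origin at the centre of its underside.
- screwdriver: Bystander: screwdriver lying on the bench; origin at its underside.
- tub: Bystander: open grey plastic tub, 90 mm across and 35 mm high; origin at the centre of its underside.
- window (a point): Centre of the jig's window (45 x 57 mm), at the template's top. Below lies the flat grey enclosure lid on a sprung bed that runs under the bush too. Lids differ: the lid's surface lies anywhere from 20 to 33 mm below the bush's top, to be found by feel. The bed gives from about 5 N on, 1 mm for every 7 N more, at most 3 mm, and springs back.

How it is judged:
On the way, in this order (a step that is already met when the one before it is completed fails the run):
1. the point presses the lid through the bush, upright within 0.08 rad, with a steady 9 to 15 N for 0.6 s (contact force between punch and lid between 9 and 15 N and horizontal distance between punch_tip and bush below 0.003 m and angle between punch's own z axis and vertical below 0.08 rad), for 0.6 s.
2. the punch is lifted out, its point at least 8 mm above the bush, still upright within 0.2 rad (z of punch_tip in the frame of bush above 0.008 m and angle between punch's own z axis and vertical below 0.2 rad and contact force between punch and jig below 0.5 N), for 0.1 s.
At the end, for the whole second after the job is handed in: The punch stands at rest, upright within 0.06 rad, in the hole of its rest, its point within 4 mm of the hole's axis and at least 37 mm below the block's top, let go of; the bystanders have stayed within 20 mm (horizontal distance between punch_tip and rest_hole below 0.004 m and z of punch_tip in the frame of rest_hole below -0.037 m and angle between punch's own z axis and vertical below 0.06 rad and linear speed of punch below 0.01 m/s); the robot touches nothing.
It fails at once if the point bears on the lid with more than 20 N (contact force between punch and lid above 20 N).
It fails at once if the punch bears on the jig (bush, template or lid) with more than 30 N (contact force between punch and jig above 30 N).
It fails at once if the point bears on the lid with over 2 N more than 3 mm away from the bush's axis (contact force between punch and lid above 2 N and horizontal distance between punch_tip and bush above 0.003 m).
It fails at once if the punch is dropped or jammed into its rest with more than 45 N (contact force between punch and rest above 45 N).
It fails at once if a bystander is moved by more than 20 mm (distance of any of multimeter, tape_roll, screwdriver, tub from where it was at the start of the episode above 0.02 m).
It also fails if it takes over 58 s, if anything falls off the work surface, if the arm or the gripper's body presses on something with over 40 N, if the wrist force passes 120 N, or if a joint passes its speed limit or range.

## Working session

There is one attempt and no reset: what is moved stays moved. The work goes in short steps, Python scripts to look and compute and a shell command to move; the robot and the scene stay as the last step left them, time stands still between calls to the robot, and variables do not carry over. Pictures are saved under pics/ and viewed, and the job is handed in when it is done.

```bash
ls; mkdir -p pics; python3 - <<'E'
from station import monitor, imaging, arm
import cv2
print(monitor.observe(), arm.tcp_to_grasp)
for n in("side","top","wrist"):
    print(n,imaging.get_calibration(n))
    p,d=imaging.capture(n); cv2.imwrite(f"pics/{n}0.png",p)
    import numpy as np; np.save(f"{n}0.npy",d)
E
```

```text
pics
{'time': 0.0, 'joint_pos': array([ 1.23521369e+00,  1.16511604e-01,  1.44228772e+00,  4.63514807e-05,
        1.58398291e+00, -3.77748954e-02]), 'dq': array([-0.00108121,  0.00086666, -0.00161877, -0.00022497,  0.00104211,
       -0.00181303]), 'tau': array([-3.12589480e-03, -7.31967258e+01, -6.32493639e+01, -1.80355187e-04,
        6.29451766e-03,  7.01709700e-05]), 'ee_pos': array([0.19797854, 0.64511374, 0.23053095]), 'eef_rot': array([ 1.48353907e-01,  9.88934156e-01, -5.80154118e-04, -1.33161963e-04]), 'contact_force': array([ 1.19548365,  0.10057844, -1.06052238]), 'wrist_torque': array([ 0.05658632,  0.00131386, -0.01533602]), 'finger_gap': 0.08526021527366222} -0.0187
side {'vertical_fov': 46.965980860208376, 'cx': 277.59800679871006, 'cy': 205.46390812999857, 'origin': array([ 0.22171524, -0.53835996,  0.59382179]), 'rotation': array([ 0.42048862, -0.14313246, -0.29782319,  0.84498743])}
top {'vertical_fov': 54.10300744794171, 'cx': 288.8834228479849, 'cy': 207.72276928478334, 'origin': array([0.51681709, 0.0053452 , 0.86684633]), 'rotation': array([ 0.04416325, -0.04822722, -0.69718384,  0.71390366])}
wrist {'vertical_fov': 69.16778401756585, 'cx': 274.48421333580296, 'cy': 213.89041423990972, 'origin': array([0.13349843, 0.66444748, 0.37348274]), 'rotation': array([-0.10860261, -0.07969516,  0.58898264,  0.79683976])}
```

View pics/top0.png

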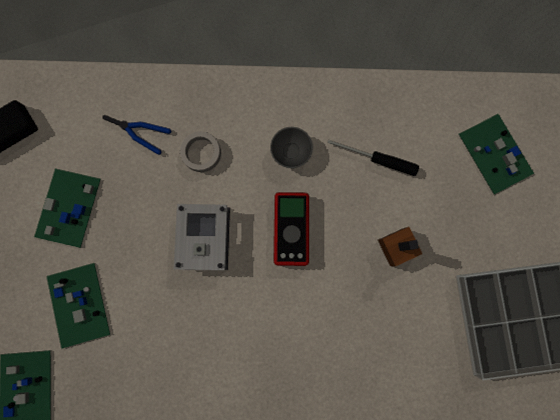

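View pics/side0.png

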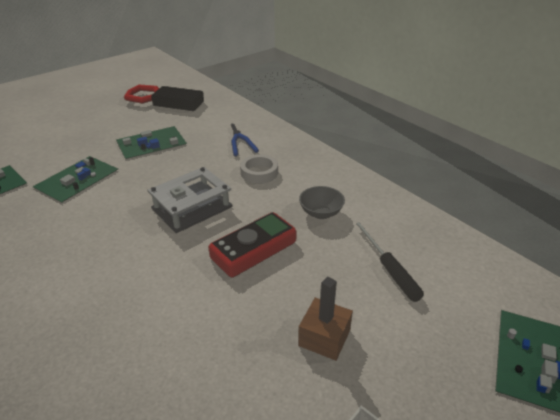

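View pics/wrist0.png

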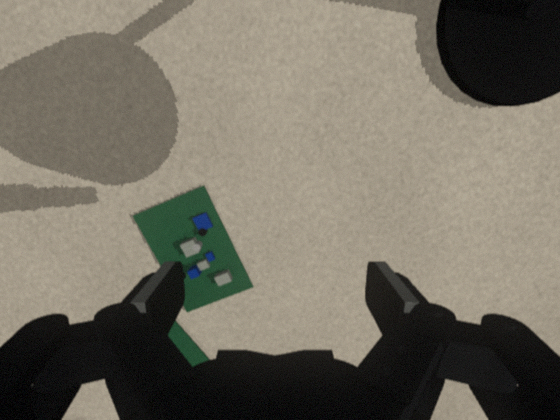

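The top view shows the rest with the punch at about (400,247), the jig at (202,238) with its bush at (200,250), and the multimeter between them at (291,230). I'll deproject these next.

```bash
cat > h.py <<'E'
import numpy as np, cv2
from scipy.spatial.transform import Rotation as R
from station import monitor, imaging, arm
def cloud(d,c):
    f=d.shape[0]/2/np.tan(np.radians(c['vertical_fov']/2))
    v,u=np.mgrid[:d.shape[0],:d.shape[1]]
    P=np.stack([(u-c['cx'])/f*d,-(v-c['cy'])/f*d,-d],-1)
    W=R.from_quat(c['rotation']).apply(P.reshape(-1,3)).reshape(P.shape)+c['origin']
    W[d<=0]=np.nan
    return W
def proj(p,c,h=420):
    f=h/2/np.tan(np.radians(c['vertical_fov']/2))
    q=R.from_quat(c['rotation']).inv().apply(np.array(p)-c['origin'])
    return q[0]/-q[2]*f+c['cx'], -q[1]/-q[2]*f+c['cy']
E
python3 - <<'E'
from h import *
for n in("top","side"):
    c=imaging.get_calibration(n);W=cloud(np.load(n+"0.npy"),c)
    def st(name,lo,hi,x0,x1,y0,y1):
        m=(W[...,2]>lo)&(W[...,2]<hi)&(W[...,0]>x0)&(W[...,0]<x1)&(W[...,1]>y0)&(W[...,1]<y1)
        p=W[m]
        if len(p)<3: print(n,name,len(p));return
        r=cv2.minAreaRect(p[:,:2].astype(np.float32)*1000)
        print(n,name,len(p),p.mean(0).round(4),r)
    print(W[247,400] if n=="top" else '', np.nanmedian(W[300:,:200,2]))
    if n=="top": print(W[240,405],W[250,200],W[238,202],W[255,195])
    st("punchtop",.112,.13,.3,.7,-.35,-.1)
    st("punchside",.055,.11,.3,.7,-.35,-.1)
    st("resttop",.038,.052,.3,.7,-.35,-.1)
    st("bush",.0535,.07,.3,.7,.08,.3)
    st("templ",.043,.0535,.3,.7,.08,.3)
E
python3 - <<'E'
import cv2
p=cv2.imread('pics/top0.png')
a=cv2.resize(p[190:290,150:250],(400,400),interpolation=2);b=cv2.resize(p[200:300,350:450],(400,400),interpolation=2)
cv2.imwrite('pics/crop0.png',cv2.hconcat([a,b]))
E
```

```text
[ 0.55057586 -0.2167506   0.06235628] 0.001173446272236811
[ 0.56535231 -0.23106639  0.04727807] [0.53640778 0.17976994 0.02860897] [0.55982909 0.17332436 0.04635438] [0.52591109 0.18521861 0.04740794]
top punchtop 88 [ 0.5534 -0.2229  0.1204] ((553.5805053710938, -223.68341064453125), (15.582083702087402, 16.140823364257812), 13.206924438476562)
top punchside 70 [ 0.5525 -0.2167  0.084 ] ((555.2210693359375, -218.48117065429688), (10.250163078308105, 19.5773983001709), 68.99195098876953)
top resttop 794 [ 0.552  -0.2226  0.046 ] ((520.7792358398438, -262.7016906738281), (179.1050262451172, 78.498046875), 48.784549713134766)
top bush 149 [0.5445 0.1767 0.0564] ((563.1949462890625, 177.3151092529297), (119.69991302490234, 89.86222076416016), 0.37326252460479736)
top templ 2545 [0.5581 0.1769 0.0489] ((563.4789428710938, 177.49612426757812), (129.94223022460938, 101.41193389892578), 0.7240477800369263)
 -2.0513738157978967e-05
side punchtop 161 [ 0.5531 -0.2253  0.1188] ((554.310791015625, -224.0265350341797), (16.543508529663086, 16.48529815673828), 11.33963680267334)
side punchside 412 [ 0.5508 -0.2274  0.0835] ((551.7656860351562, -228.199951171875), (13.733920097351074, 21.443769454956055), 56.233394622802734)
side resttop 1337 [ 0.5485 -0.2313  0.0447] ((519.8113403320312, -264.2168273925781), (186.73660278320312, 78.969482421875), 49.09651565551758)
side bush 95 [0.5392 0.1746 0.0557] ((546.42919921875, 147.17227172851562), (72.19194793701172, 141.77987670898438), 55.61249542236328)
side templ 1728 [0.558  0.1734 0.0481] ((564.8668823242188, 178.02281188964844), (131.556884765625, 104.7250747680664), 0.35381633043289185)
```

View pics/crop0.png

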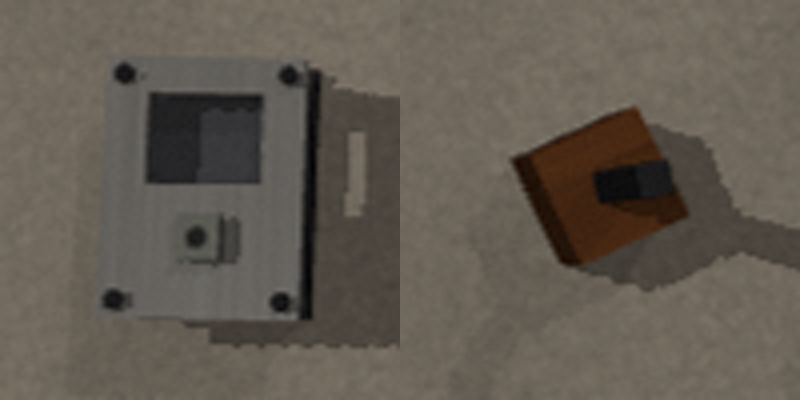

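```bash
cat >> h.py <<'E'
def plan(pos,yaw_deg):
    "target: tool straight down, tool y at yaw_deg (world). prints rx ry rz dx dy dz"
    s=monitor.observe(); q=R.from_quat(s['eef_rot']); p=s['ee_pos']
    y=np.array([np.cos(np.radians(yaw_deg)),np.sin(np.radians(yaw_deg)),0]);z=np.array([0,0,-1.]);x=np.cross(y,z)
    T=R.from_matrix(np.stack([x,y,z],1))
    r=(q.inv()*T).as_rotvec(degrees=True); t=q.inv().apply(np.array(pos)-p)/.03
    print('t',s['time'].__round__(2),'p',p.round(4),'rot',r.round(2),'shift',t.round(3),'F',s['contact_force'].round(2),'gap',round(s['finger_gap'],4))
E
python3 - <<'E'
from h import *
plan([.5535,-.2237,.2],12)
E
```

```text
t 0.15 p [0.198  0.6451 0.2307] rot [-5.000e-02  3.000e-02  6.094e+01] shift [-19.825 -24.21    1.046] F [ 0.87  0.59 -0.33] gap 0.0852
```

```bash
python3 -m inch '[[[0,0,20,-6.6,-8.1,0.3,1],[0,0,20,-6.6,-8.1,0.3,1],[0,0,20,-6.6,-8.1,0.3,1],[0,0,40,-13.2,-16.1,0.6,1],[0,0,40,-13.2,-16.1,0.6,1],[0,0,40,-13.2,-16.1,0.6,1],[0,0,60.9,-19.8,-24.2,1.05,1],[0,0,60.9,-19.8,-24.2,1.05,1]]]' 30; python3 - <<'E'
from h import *
plan([.5535,-.2237,.2],12)
E
```

```text
time: 0.82
ee_pos: [0.3241, 0.335, 0.2208]
eef_rot: [0.586, 0.811, -0.0, 0.0]
contact_force: [1.5, 0.8, -0.1]
finger_gap: 0.085
t 0.82 p [0.3241 0.335  0.2208] rot [-0.02  0.04  6.3 ] shift [-20.081   1.413   0.708] F [ 1.53  0.75 -0.07] gap 0.085
```

```bash
python3 -m inch '[[[0,0,6.3,-20.1,1.41,0.7,1],[0,0,6.3,-20.1,1.41,0.7,1],[0,0,6.3,-20.1,1.41,0.7,1],[0,0,6.3,-20.1,1.41,0.7,1],[0,0,6.3,-20.1,1.41,0.7,1],[0,0,6.3,-20.1,1.41,0.7,1],[0,0,6.3,-20.1,1.41,0.7,1],[0,0,6.3,-20.1,1.41,0.7,1]]]'; python3 - <<'E'
from h import *
plan([.5535,-.2237,.2],12)
E
```

```text
time: 1.48
ee_pos: [0.4503, 0.0263, 0.2097]
eef_rot: [0.629, 0.777, -0.0, 0.0]
contact_force: [0.7, 1.5, 0.9]
finger_gap: 0.0856
t 1.48 p [0.4503 0.0263 0.2097] rot [ 0.02  0.05 -0.01] shift [-8.867  1.633  0.332] F [0.75 1.52 0.86] gap 0.0856
```

```bash
python3 -m inch '[[[0,0,0,-8.87,1.63,0.33,1],[0,0,0,-8.87,1.63,0.33,1],[0,0,0,-8.87,1.63,0.33,1],[0,0,0,-8.87,1.63,0.33,1],[0,0,0,-8.87,1.63,0.33,1],[0,0,0,-8.87,1.63,0.33,1],[0,0,0,-8.87,1.63,0.33,1],[0,0,0,-8.87,1.63,0.33,1]]]'; python3 - <<'E'
from h import *
plan([.5535,-.2237,.2],12)
c=imaging.get_calibration('wrist');print(c)
p,d=imaging.capture('wrist');cv2.imwrite('pics/w1.png',p);np.save('w1.npy',d)
W=cloud(d,c)
for lo,hi in((.113,.13),(.04,.05)):
    m=(abs(W[...,2]-(lo+hi)/2)<(hi-lo)/2)&(np.hypot(W[...,0]-.5535,W[...,1]+.2237)<.05)
    q=W[m];print(len(q),q.mean(0),cv2.minAreaRect(q[:,:2].astype(np.float32)*1000))
    v,u=np.nonzero(m);print(u.min(),u.max(),v.min(),v.max())
E
```

```text
time: 2.15
ee_pos: [0.554, -0.2276, 0.1986]
eef_rot: [0.631, 0.776, -0.001, -0.0]
contact_force: [-0.1, -0.5, 0.0]
finger_gap: 0.0854
t 2.15 p [ 0.554  -0.2276  0.1986] rot [-0.07  0.02 -0.18] shift [ 0.13   0.011 -0.046] F [-0.08 -0.48  0.01] gap 0.0854
{'vertical_fov': 69.16778401756585, 'cx': 274.48421333580296, 'cy': 213.89041423990972, 'origin': array([ 0.54037832, -0.16193234,  0.34144199]), 'rotation': array([-0.13429173, -0.01315893,  0.10202483,  0.9855879 ])}
467 [ 0.55376188 -0.22315589  0.11973334] ((553.81787109375, -223.89443969726562), (15.954627990722656, 16.331626892089844), 12.437246322631836)
265 286 204 226
2875 [ 0.55283732 -0.21963905  0.04511833] ((553.809326171875, -224.02426147460938), (60.11518478393555, 60.31980895996094), 25.4692325592041)
239 311 159 230
```

View pics/w1.png

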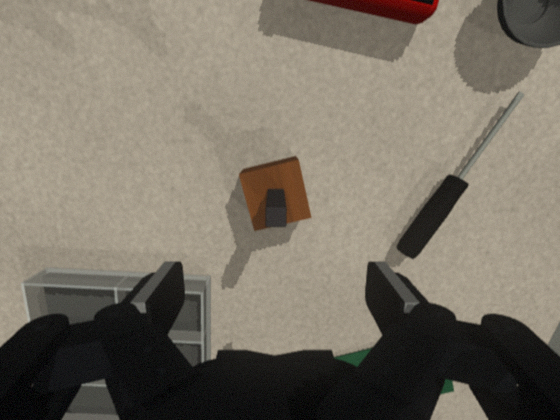

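The wrist picture shows the punch head at (276,215), centred between the fingers, on the rest at (275,195). It agrees with the top and side views within about 0.5 mm.

```bash
python3 - <<'E'
from h import *
plan([.5538,-.2239,.071],12.4)
E
```

```text
t 2.2 p [ 0.5535 -0.2257  0.1989] rot [-0.07 -0.01 -0.55] shift [0.055 0.028 4.263] F [-0.07 -0.1   0.26] gap 0.0851
```

```bash
python3 -m inch '[[[0,0,0.5,0.05,0.03,1,1],[0,0,0.5,0.05,0.03,2,1],[0,0,0.5,0.05,0.03,3,1],[0,0,0.5,0.05,0.03,4,1],[0,0,0.5,0.05,0.03,4.26,1],[0,0,0.5,0.05,0.03,4.26,1],[0,0,0.5,0.05,0.03,4.26,1],[0,0,0.5,0.05,0.03,4.26,1]]]'; python3 - <<'E'
from h import *
plan([.5538,-.2239,.071],12.4)
E
```

```text
time: 2.87
ee_pos: [0.5548, -0.2241, 0.0735]
eef_rot: [0.634, 0.774, -0.0, 0.001]
contact_force: [0.2, -0.2, 0.4]
finger_gap: 0.0854
t 2.87 p [ 0.5548 -0.2241  0.0735] rot [ 0.06  0.08 -1.04] shift [ 0.014 -0.031  0.083] F [ 0.16 -0.17  0.43] gap 0.0854
```

```bash
python3 -m inch '[[[0,0,-1,0.01,-0.03,0.08,1],[0,0,-1,0.01,-0.03,0.08,1],[0,0,-1,0.01,-0.03,0.08,1],[0,0,-1,0.01,-0.03,0.08,1]]]'; python3 - <<'E'
from h import *
plan([.5538,-.2239,.071],12.4)
E
```

```text
time: 3.2
ee_pos: [0.554, -0.2241, 0.0717]
eef_rot: [0.627, 0.779, 0.0, 0.001]
contact_force: [0.1, 0.5, -0.2]
finger_gap: 0.0857
t 3.2 p [ 0.554  -0.2241  0.0717] rot [ 0.1   0.11 -0.04] shift [ 0.008 -0.005  0.022] F [ 0.12  0.53 -0.24] gap 0.0857
```

Close gently.

```bash
python3 -m inch '[[[0,0,0,0,0,0,0.1],[0,0,0,0,0,0,0.1],[0,0,0,0,0,0,0.1],[0,0,0,0,0,0,0.1],[0,0,0,0,0,0,0.1],[0,0,0,0,0,0,0.1],[0,0,0,0,0,0,0.1],[0,0,0,0,0,0,0.1]]]' 40; python3 - <<'E'
from h import *
plan([.5538,-.2239,.071],12.4)
E
```

```text
time: 3.87
ee_pos: [0.554, -0.2241, 0.0717]
eef_rot: [0.627, 0.779, 0.0, 0.001]
contact_force: [-1.2, -0.2, -0.0]
finger_gap: 0.0156
t 3.87 p [ 0.554  -0.2241  0.0717] rot [ 0.1   0.11 -0.04] shift [ 0.01  -0.006  0.024] F [-1.24 -0.2  -0.04] gap 0.0156
```

```bash
python3 -m inch '[[[0,0,0,0,0,0,0.1],[0,0,0,0,0,-0.5,0.1],[0,0,0,0,0,-1.2,0.1],[0,0,0,0,0,-2,0.1],[0,0,0,0,0,-3,0.1],[0,0,0,0,0,-3.3,0.1],[0,0,0,0,0,-3.3,0.1],[0,0,0,0,0,-3.3,0.1]]]' 60; python3 - <<'E'
from h import *
plan([.5385,.177,.17],12.4)
p,d=imaging.capture('wrist');cv2.imwrite('pics/w2.png',p)
p,d=imaging.capture('side');cv2.imwrite('pics/s2.png',p);np.save('s2.npy',d)
E
```

```text
time: 4.53
ee_pos: [0.5537, -0.2239, 0.1699]
eef_rot: [0.627, 0.779, 0.0, 0.001]
contact_force: [-1.1, -0.3, -2.4]
finger_gap: 0.0157
t 4.53 p [ 0.5537 -0.2239  0.1699] rot [ 0.09  0.1  -0.04] shift [13.163  2.366 -0.023] F [-1.14 -0.34 -2.42] gap 0.0157
```

View pics/s2.png

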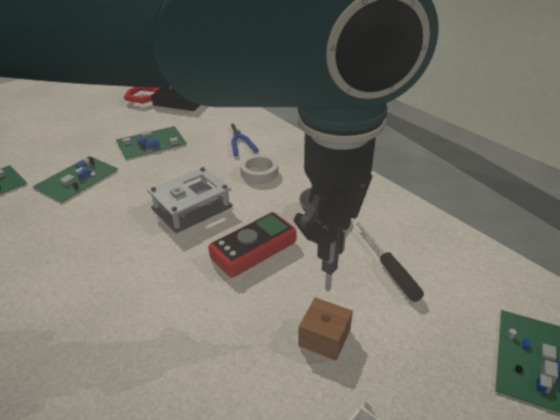

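View pics/w2.png

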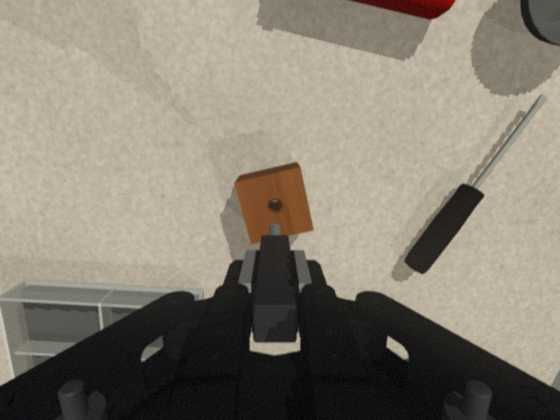

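The punch is held upright. The empty hole shows at (275,205) in the wrist view. I'll carry it to the jig.

```bash
python3 -m inch '[[[0,0,0,1,0.18,0,0.1],[0,0,0,2.2,0.4,0,0.1],[0,0,0,3.5,0.63,0,0.1],[0,0,0,4.8,0.86,0,0.1],[0,0,0,6.1,1.1,0,0.1],[0,0,0,7.4,1.33,0,0.1],[0,0,0,8.7,1.56,0,0.1],[0,0,0,9.8,1.76,0,0.1]]]';python3 - <<'E'
from h import *
plan([.5385,.177,.16],12.4)
E
```

```text
time: 5.3
ee_pos: [0.5408, 0.0771, 0.1668]
eef_rot: [0.627, 0.779, -0.001, -0.001]
contact_force: [1.0, -0.5, -2.2]
finger_gap: 0.0148
t 5.3 p [0.5408 0.0771 0.1668] rot [-0.13 -0.01 -0.01] shift [3.27  0.639 0.225] F [ 0.98 -0.45 -2.2 ] gap 0.0148
```

```bash
python3 -m inch '[[[0,0,0,1,0.2,0.1,0.1],[0,0,0,2,0.4,0.2,0.1],[0,0,0,2.8,0.55,0.22,0.1],[0,0,0,3.27,0.64,0.22,0.1],[0,0,0,3.27,0.64,0.22,0.1],[0,0,0,3.27,0.64,0.22,0.1],[0,0,0,3.27,0.64,0.22,0.1]]]';python3 - <<'E'
from h import *
plan([.5385,.177,.16],12.4)
c=imaging.get_calibration('wrist')
p,d=imaging.capture('wrist');cv2.imwrite('pics/w3.png',p);np.save('w3.npy',d)
W=cloud(d,c)
m=(abs(W[...,2]-.0485)<.003)&(abs(W[...,0]-.5635)<.08)&(abs(W[...,1]-.1775)<.065)
q=W[m];print('templ',len(q),q.mean(0),cv2.minAreaRect(q[:,:2].astype(np.float32)*1000))
m=(abs(W[...,2]-.0565)<.003)&(abs(W[...,0]-.5385)<.02)&(abs(W[...,1]-.1775)<.02)
q=W[m];print('bush',len(q),q.mean(0),cv2.minAreaRect(q[:,:2].astype(np.float32)*1000))
print(proj([.5385,.177,.056],c))
cv2.imwrite('pics/w3c.png',cv2.resize(p[130:290,175:375],(800,640))[:600])
E
```

```text
time: 5.88
ee_pos: [0.5385, 0.1762, 0.1596]
eef_rot: [0.627, 0.779, -0.001, -0.001]
contact_force: [-0.4, -0.1, -1.5]
finger_gap: 0.0148
t 5.88 p [0.5385 0.1762 0.1596] rot [-0.18  0.01 -0.04] shift [ 0.027  0.007 -0.014] F [-0.42 -0.14 -1.54] gap 0.0148
templ 11074 [0.55839158 0.18656523 0.04815488] ((563.4482421875, 177.74581909179688), (130.56060791015625, 100.50577545166016), 0.4847453534603119)
bush 592 [0.53815138 0.17813532 0.05598915] ((538.2139282226562, 177.775634765625), (22.018844604492188, 22.494230270385742), 0.4871501624584198)
(np.float64(275.21533182284406), np.float64(211.39154248241042))
```

View pics/w3.png

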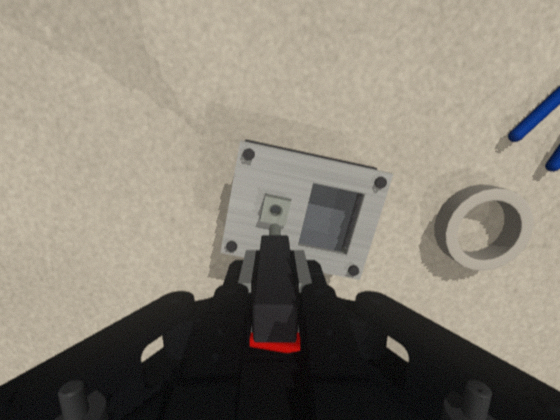

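View pics/w3c.png

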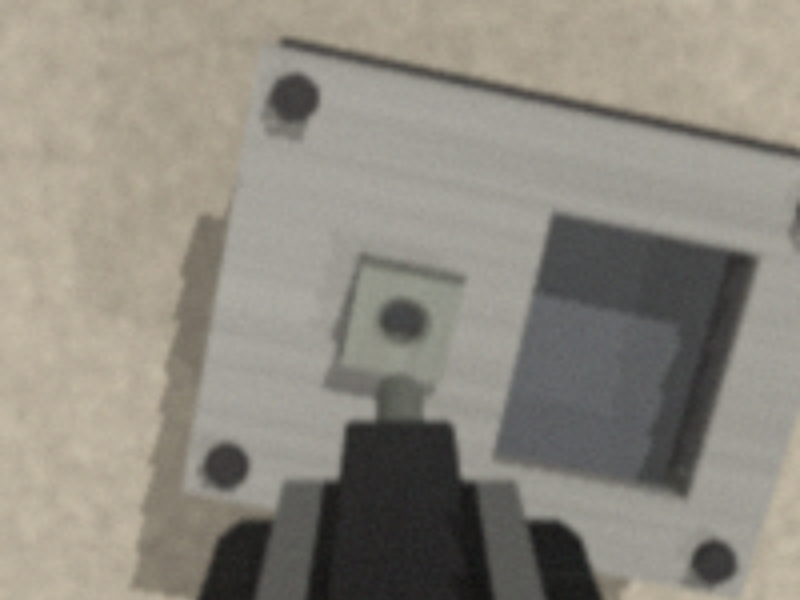

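```bash
python3 - <<'E'
from h import *
p=cv2.imread('pics/w3.png');g=cv2.cvtColor(p,6).astype(float);d=np.load('w3.npy')
c=imaging.get_calibration('wrist');W=cloud(d,c)
print(monitor.observe()['ee_pos'],c['origin'])
# hole
s=g[200:220,265:287]; print('hole region min/max',s.min(),s.max())
m=s<(s.min()+s.max())/2; n,l,st,ce=cv2.connectedComponentsWithStats(m.astype(np.uint8));print(st,ce+[265,200])
f=210/np.tan(np.radians(c['vertical_fov']/2))
def ray(u,v,z):
    r=R.from_quat(c['rotation']).apply([(u-c['cx'])/f,-(v-c['cy'])/f,-1]);return c['origin']+r*(z-c['origin'][2])/r[2]
for k in range(1,n):
    if st[k][4]>20: print(ray(*(ce[k]+[265,200]),.056))
for v in range(222,240,2): print(v,g[v,262:290].astype(int))
m=(W[...,2]>.085)&(W[...,2]<.118)&(np.hypot(W[...,0]-.5385,W[...,1]-.177)<.02)
v,u=np.nonzero(m)
for r in np.unique(v): print(r,u[v==r].min(),u[v==r].max(),W[r,u[v==r]].mean(0).round(4))
E
```

```text
[0.53858065 0.17593258 0.1597929 ] [0.52462636 0.24148695 0.30262529]
hole region min/max 62.0 152.0
[[  0   0  22  20 340]
 [  5   5  12  11 100]] [[275.50882353 209.44705882]
 [275.47       209.68      ]]
[0.53853753 0.17826739 0.056     ]
222 [121 124 125 127 129 134 134 136 138 145 143 144 141 143 139 143 139 144
 146 143 146 140 145 142 150 152 154 148]
224 [114 114 114 112 112 115 115 118 111 107  99 101 105 104 108 114 126 138
 142 146 141 140 144 146 156 155 154 157]
226 [111 112 111 106 113 110 110  99  87  88  91  92  95 102  97 102 102 108
 112 120 120 130 153 153 158 158 162 157]
228 [134 122 116 116 117 112 105  84  79  85  85  94  90  97 102 102 103  99
 102 114 121 140 150 155 157 154 155 158]
230 [160 156 156 158 158 154 138  95  80  84  88  96  98  97 102 101  99  97
 109 137 150 150 148 150 152 152 150 149]
232 [160 157 157 158 158 159 145  98  78  85  86  93  97 100 103 106  99  97
 119 150 157 153 151 152 152 153 151 150]
234 [149 139 136 138 140 140 128  84  71  74  80  84  82  86  84  86  87  92
  99 133 139 136 138 133 137 149 155 159]
236 [ 63  55  53  47  51  53  54  50  45  45  42  47  42  49  50  48  47  49
  48  51  52  50  50  52  52  80 120 151]
238 [ 42  45  42  41  47  46  48  42  39  41  42  44  44  39  37  44  45  47
  45  39  40  43  44  41  41  46  84 151]
223 272 276 [0.5371 0.1798 0.0995]
224 271 278 [0.5371 0.1795 0.101 ]
225 270 279 [0.5376 0.1793 0.1024]
226 270 279 [0.5376 0.1794 0.1047]
227 269 280 [0.5377 0.1789 0.1056]
228 269 280 [0.5377 0.179  0.1079]
229 269 280 [0.5377 0.1791 0.1104]
230 269 280 [0.5377 0.1791 0.1123]
231 269 280 [0.5377 0.179  0.1143]
232 269 280 [0.5378 0.1786 0.1148]
233 269 280 [0.5379 0.1781 0.1154]
234 269 280 [0.538  0.1779 0.1169]
```

```bash
python3 - <<'E'
from h import *
plan([.5384,.1778,.128],12.4)
E
```

```text
t 5.93 p [0.5386 0.1759 0.1598] rot [-0.16  0.01 -0.07] shift [0.062 0.01  1.06 ] F [ 0.09  0.16 -1.46] gap 0.0158
```

```bash
python3 -m inch '[[[-0.15,0,0,0.06,0.01,0.3,0.1],[-0.15,0,0,0.06,0.01,0.7,0.1],[-0.15,0,0,0.06,0.01,1.06,0.1],[-0.15,0,0,0.06,0.01,1.06,0.1],[-0.15,0,0,0.06,0.01,1.06,0.1],[-0.15,0,0,0.06,0.01,1.06,0.1]]]';python3 - <<'E'
from h import *
plan([.5384,.1778,.118],12.4)
E
```

```text
time: 6.43
ee_pos: [0.5385, 0.1777, 0.128]
eef_rot: [0.627, 0.779, -0.0, 0.0]
contact_force: [-0.7, -0.2, -0.7]
finger_gap: 0.0151
t 6.43 p [0.5385 0.1777 0.128 ] rot [-0.02  0.01 -0.07] shift [ 0.005 -0.001  0.334] F [-0.71 -0.24 -0.68] gap 0.0151
```

```bash
python3 -m inch '[[[0,0,0,0,0,0.1,0.1],[0,0,0,0,0,0.2,0.1],[0,0,0,0,0,0.3,0.1],[0,0,0,0,0,0.4,0.1],[0,0,0,0,0,0.4,0.1],[0,0,0,0,0,0.4,0.1]]]';python3 - <<'E'
from h import *
plan([.5384,.1778,.106],12.4)
E
```

```text
time: 6.93
ee_pos: [0.5384, 0.1777, 0.1158]
eef_rot: [0.627, 0.779, -0.0, -0.0]
contact_force: [-0.6, -0.2, -1.5]
finger_gap: 0.0152
t 6.93 p [0.5384 0.1777 0.1158] rot [-0.04  0.02 -0.07] shift [0.004 0.002 0.327] F [-0.6  -0.24 -1.53] gap 0.0152
```

```bash
python3 -m inch '[[[0,0,0,0,0,0.07,0.1],[0,0,0,0,0,0.14,0.1],[0,0,0,0,0,0.21,0.1],[0,0,0,0,0,0.28,0.1],[0,0,0,0,0,0.32,0.1],[0,0,0,0,0,0.32,0.1],[0,0,0,0,0,0.32,0.1]]]';python3 - <<'E'
from h import *
plan([.5384,.1778,.104],12.4)
E
```

```text
time: 7.52
ee_pos: [0.5383, 0.1777, 0.1062]
eef_rot: [0.627, 0.779, -0.0, -0.0]
contact_force: [-0.5, 0.0, -1.0]
finger_gap: 0.0152
t 7.52 p [0.5383 0.1777 0.1062] rot [-0.04  0.01 -0.07] shift [0.004 0.003 0.072] F [-0.5   0.04 -0.95] gap 0.0152
```

```bash
python3 -m inch '[[[0,0,0,0,0,0.04,0.1],[0,0,0,0,0,0.08,0.1],[0,0,0,0,0,0.08,0.1]]]';python3 -m inch '[[[0,0,0,0,0,0.02,0.1],[0,0,0,0,0,0.04,0.1],[0,0,0,0,0,0.04,0.1]]]'
```

```text
time: 7.77
ee_pos: [0.5383, 0.1776, 0.1035]
eef_rot: [0.627, 0.779, -0.0, -0.0]
contact_force: [0.2, 0.5, -1.5]
finger_gap: 0.0154
time: 8.02
ee_pos: [0.5382, 0.1776, 0.1022]
eef_rot: [0.627, 0.779, -0.001, -0.0]
contact_force: [-0.3, 0.3, -1.2]
finger_gap: 0.0151
```

```bash
python3 -m inch '[[[0,0,0,0,0,0.02,0.1],[0,0,0,0,0,0.04,0.1],[0,0,0,0,0,0.04,0.1]]]'
```

```text
time: 8.27
ee_pos: [0.5382, 0.1776, 0.1008]
eef_rot: [0.627, 0.779, -0.001, -0.0]
contact_force: [-0.7, 0.1, -2.3]
finger_gap: 0.0152
```

```bash
python3 -m inch '[[[0,0,0,0,0,0.02,0.1],[0,0,0,0,0,0.035,0.1],[0,0,0,0,0,0.035,0.1]]]'
```

```text
time: 8.52
ee_pos: [0.5381, 0.1776, 0.0996]
eef_rot: [0.627, 0.779, -0.001, -0.0]
contact_force: [-0.0, -0.0, -1.1]
finger_gap: 0.0151
```

```bash
python3 -m inch '[[[0,0,0,0.003,0.002,0.02,0.1],[0,0,0,0.003,0.002,0.035,0.1],[0,0,0,0.003,0.002,0.035,0.1]]]'
```

```text
time: 8.77
ee_pos: [0.5381, 0.1777, 0.0984]
eef_rot: [0.627, 0.779, -0.001, -0.0]
contact_force: [-0.9, -0.1, -1.2]
finger_gap: 0.0154
```

```bash
python3 -m inch '[[[0,0,0,0.003,0.002,0.02,0.1],[0,0,0,0.003,0.002,0.035,0.1],[0,0,0,0.003,0.002,0.035,0.1]]]'
```

```text
time: 9.02
ee_pos: [0.5381, 0.1778, 0.0973]
eef_rot: [0.627, 0.779, -0.001, -0.0]
contact_force: [-0.1, 0.7, -1.4]
finger_gap: 0.0151
```

```bash
python3 -m inch '[[[0,0,0,0,0.005,0.02,0.1],[0,0,0,0,0.005,0.03,0.1],[0,0,0,0,0.005,0.03,0.1]]]'
```

```text
time: 9.27
ee_pos: [0.5382, 0.1778, 0.0963]
eef_rot: [0.627, 0.779, -0.001, -0.0]
contact_force: [0.7, 0.4, -1.3]
finger_gap: 0.0148
```

```bash
python3 -m inch '[[[0,0,0,0,0.003,0.02,0.1],[0,0,0,0,0.003,0.03,0.1],[0,0,0,0,0.003,0.03,0.1]]]'
```

```text
time: 9.52
ee_pos: [0.5382, 0.1778, 0.0952]
eef_rot: [0.627, 0.779, -0.001, -0.001]
contact_force: [0.5, -0.2, -1.6]
finger_gap: 0.0154
```

```bash
python3 -m inch '[[[-0.1,0,0,0,0.003,0.02,0.1],[-0.1,0,0,0,0.003,0.03,0.1],[-0.1,0,0,0,0.003,0.03,0.1]]]'
```

```text
time: 9.77
ee_pos: [0.5383, 0.1778, 0.0943]
eef_rot: [0.627, 0.779, -0.0, 0.0]
contact_force: [0.2, 0.4, -2.2]
finger_gap: 0.0152
```

```bash
python3 -m inch '[[[0,0,0,0,0.003,0.02,0.1],[0,0,0,0,0.003,0.03,0.1],[0,0,0,0,0.003,0.03,0.1]]]'; python3 -c "
from h import *
plan([.5384,.1778,.09],12.4)"
```

```text
time: 10.02
ee_pos: [0.5385, 0.1778, 0.0936]
eef_rot: [0.627, 0.779, -0.0, 0.0]
contact_force: [-0.4, -0.4, 2.1]
finger_gap: 0.0155
t 10.02 p [0.5385 0.1778 0.0936] rot [-0.    0.02 -0.07] shift [-0.    -0.004  0.121] F [-0.41 -0.38  2.1 ] gap 0.0155
```

Contact is felt at TCP z 0.0936, about 3.5 N net of a roughly -1.5 N baseline. The point is about 29 mm below the bush top, inside the expected range. I'll increase the push gradually.

```bash
python3 -m inch '[[[0,0,0,0,0,0.01,0.1],[0,0,0,0,0,0.02,0.1],[0,0,0,0,0,0.02,0.1]]]'
```

```text
time: 10.27
ee_pos: [0.5386, 0.1779, 0.0933]
eef_rot: [0.627, 0.779, 0.0, 0.0]
contact_force: [-0.7, -0.7, 5.4]
finger_gap: 0.015
```

```bash
python3 -m inch '[[[0,0,0,0,-0.002,0.015,0.1],[0,0,0,0,-0.002,0.025,0.1],[0,0,0,0,-0.002,0.025,0.1]]]'
```

```text
time: 10.52
ee_pos: [0.5386, 0.1779, 0.0929]
eef_rot: [0.627, 0.779, 0.0, 0.0]
contact_force: [-3.1, -1.0, 7.2]
finger_gap: 0.0152
```

```bash
python3 -m inch '[[[0,0,0,0,-0.012,0.02,0.1],[0,0,0,0,-0.012,0.03,0.1],[0,0,0,0,-0.012,0.03,0.1]]]'
```

```text
time: 10.77
ee_pos: [0.5385, 0.1779, 0.0926]
eef_rot: [0.627, 0.779, 0.001, 0.001]
contact_force: [-2.5, -1.1, 8.5]
finger_gap: 0.0157
```

```bash
python3 -m inch '[[[0,0,0,0,-0.012,0.02,0.1],[0,0,0,0,-0.012,0.032,0.1],[0,0,0,0,-0.012,0.032,0.1],[0,0,0,0,-0.012,0.032,0.1]]]'
```

```text
time: 11.1
ee_pos: [0.5385, 0.1779, 0.0923]
eef_rot: [0.627, 0.779, 0.001, 0.001]
contact_force: [-2.5, -0.1, 9.8]
finger_gap: 0.0152
```

```bash
python3 -m inch '[[[0,0,0,0,-0.01,0.023,0.1],[0,0,0,0,-0.01,0.023,0.1],[0,0,0,0,-0.01,0.023,0.1],[0,0,0,0,-0.01,0.023,0.1],[0,0,0,0,-0.01,0.023,0.1],[0,0,0,0,-0.01,0.023,0.1],[0,0,0,0,-0.01,0.023,0.1],[0,0,0,0,-0.01,0.023,0.1]]]'
```

```text
time: 11.77
ee_pos: [0.5385, 0.1779, 0.0924]
eef_rot: [0.627, 0.779, 0.001, 0.001]
contact_force: [-1.8, -0.7, 10.1]
finger_gap: 0.0147
```

Steady at about 11.5 N net. I'll keep holding to complete a full second with margin.

```bash
python3 -m inch '[[[0,0,0,0,-0.01,0.024,0.1],[0,0,0,0,-0.01,0.024,0.1],[0,0,0,0,-0.01,0.024,0.1],[0,0,0,0,-0.01,0.024,0.1],[0,0,0,0,-0.01,0.024,0.1],[0,0,0,0,-0.01,0.024,0.1],[0,0,0,0,-0.01,0.024,0.1],[0,0,0,0,-0.01,0.024,0.1]]]'; python3 -c "
from h import *
plan([.5384,.1778,.09],12.4)"
```

```text
time: 12.43
ee_pos: [0.5384, 0.1779, 0.0924]
eef_rot: [0.627, 0.779, 0.002, 0.001]
contact_force: [-2.8, -0.9, 9.0]
finger_gap: 0.0153
t 12.43 p [0.5384 0.1779 0.0924] rot [ 0.24  0.01 -0.07] shift [-0.001 -0.002  0.079] F [-2.79 -0.94  9.03] gap 0.0153
```

```bash
python3 -m inch '[[[0.15,0,0,0,-0.01,0.032,0.1],[0.15,0,0,0,-0.01,0.032,0.1],[0.15,0,0,0,-0.01,0.032,0.1],[0.15,0,0,0,-0.01,0.032,0.1],[0.15,0,0,0,-0.01,0.032,0.1],[0.15,0,0,0,-0.01,0.032,0.1],[0.15,0,0,0,-0.01,0.032,0.1],[0.15,0,0,0,-0.01,0.032,0.1]]]'
```

```text
time: 13.1
ee_pos: [0.5385, 0.1779, 0.0922]
eef_rot: [0.627, 0.779, 0.001, 0.001]
contact_force: [-2.1, -1.2, 10.0]
finger_gap: 0.0149
```

```bash
python3 -m inch '[[[0,0,0,0,-0.01,0.033,0.1],[0,0,0,0,-0.01,0.033,0.1],[0,0,0,0,-0.01,0.033,0.1],[0,0,0,0,-0.01,0.033,0.1],[0,0,0,0,-0.01,0.033,0.1],[0,0,0,0,-0.01,0.033,0.1],[0,0,0,0,-0.01,0.033,0.1],[0,0,0,0,-0.01,0.033,0.1]]]'; python3 -m inch '[[[0,0,0,0,-0.01,0.025,0.1],[0,0,0,0,-0.01,0.025,0.1],[0,0,0,0,-0.01,0.025,0.1],[0,0,0,0,-0.01,0.025,0.1],[0,0,0,0,-0.01,0.025,0.1],[0,0,0,0,-0.01,0.025,0.1]]]';python3 -c "
from h import *
plan([.5384,.1778,.16],12.4)"
```

```text
time: 13.77
ee_pos: [0.5385, 0.1779, 0.0921]
eef_rot: [0.627, 0.779, 0.001, 0.001]
contact_force: [-2.1, -1.0, 10.0]
finger_gap: 0.0153
time: 14.27
ee_pos: [0.5385, 0.1779, 0.0922]
eef_rot: [0.627, 0.779, 0.002, 0.001]
contact_force: [-3.8, -1.4, 10.0]
finger_gap: 0.0148
t 14.27 p [0.5385 0.1779 0.0922] rot [ 0.26  0.01 -0.07] shift [-0.003  0.007 -2.261] F [-3.77 -1.39  9.95] gap 0.0148
```

The press held at about 11.5 N net, and the 1.4 mm of sink since contact agrees with that. Lifting straight out.

```bash
python3 -m inch '[[[0,0,0,0,0,-0.05,0.1],[0,0,0,0,0,-0.2,0.1],[0,0,0,0,0,-0.5,0.1],[0,0,0,0,0,-0.9,0.1],[0,0,0,0,0,-1.4,0.1],[0,0,0,0,0,-1.9,0.1],[0,0,0,0,0,-2.4,0.1],[0,0,0,0,0,-2.6,0.1]]]';python3 -c "
from h import *
plan([.5540,-.2241,.172],12.4)
p,d=imaging.capture('side');cv2.imwrite('pics/s4.png',p)
p,d=imaging.capture('wrist');cv2.imwrite('pics/w4.png',p);np.save('w4.npy',d)
plan([.5540,-.2241,.172],12.4)"
```

```text
time: 14.93
ee_pos: [0.5388, 0.178, 0.1733]
eef_rot: [0.627, 0.779, 0.003, 0.002]
contact_force: [-0.1, -0.3, -1.0]
finger_gap: 0.0151
t 14.93 p [0.5388 0.178  0.1733] rot [ 0.44 -0.   -0.07] shift [-13.203  -2.367   0.026] F [-0.13 -0.26 -1.03] gap 0.0151
t 15.03 p [0.5387 0.178  0.1719] rot [ 0.4  -0.   -0.07] shift [-13.203  -2.362  -0.022] F [-0.45 -0.43 -2.2 ] gap 0.0155
```

View pics/w4.png

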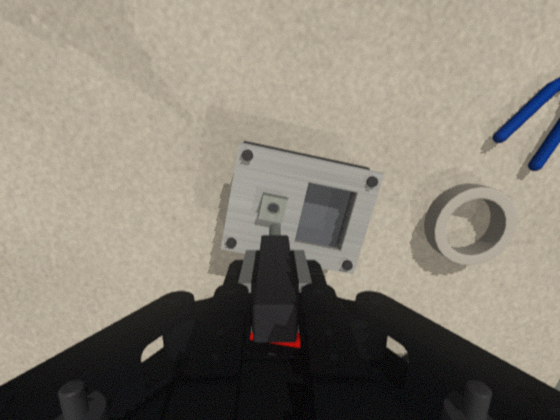

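View pics/s4.png

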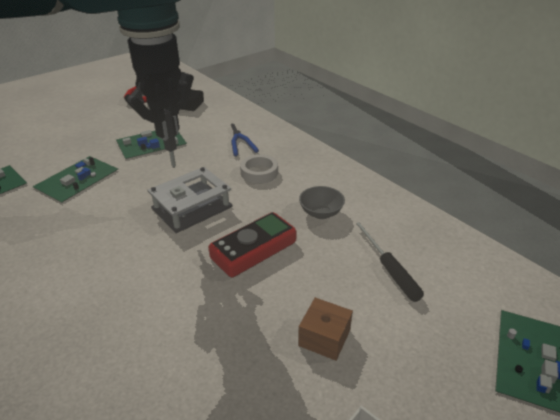

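The punch is clear of the jig and upright, and the bystanders are where they were. Carrying it back.

```bash
python3 -m inch '[[[0.4,0,0,-1,-0.18,0,0.1],[0.4,0,0,-2.2,-0.4,0,0.1],[0.4,0,0,-3.5,-0.63,0,0.1],[0.4,0,0,-4.8,-0.86,0,0.1],[0.4,0,0,-6.1,-1.1,0,0.1],[0.4,0,0,-7.4,-1.33,0,0.1],[0.4,0,0,-8.7,-1.56,0,0.1],[0.4,0,0,-9.8,-1.76,0,0.1]]]';python3 -c "
from h import *
plan([.5540,-.2241,.155],12.4)"
```

```text
time: 15.7
ee_pos: [0.5492, -0.1229, 0.1706]
eef_rot: [0.627, 0.779, -0.0, -0.0]
contact_force: [0.5, -0.2, -1.0]
finger_gap: 0.0153
t 15.7 p [ 0.5492 -0.1229  0.1706] rot [-0.05 -0.01 -0.1 ] shift [-3.329 -0.561  0.519] F [ 0.53 -0.17 -1.02] gap 0.0153
```

```bash
python3 -m inch '[[[0,0,0,-1,-0.18,0,0.1],[0,0,0,-2,-0.36,0.1,0.1],[0,0,0,-2.9,-0.5,0.2,0.1],[0,0,0,-3.33,-0.56,0.3,0.1],[0,0,0,-3.33,-0.56,0.4,0.1],[0,0,0,-3.33,-0.56,0.4,0.1],[0,0,0,-3.33,-0.56,0.4,0.1]]]';python3 - <<'E'
from h import *
plan([.5540,-.2241,.125],12.4)
c=imaging.get_calibration('wrist')
p,d=imaging.capture('wrist');cv2.imwrite('pics/w5.png',p)
W=cloud(d,c)
m=(abs(W[...,2]-.045)<.004)&(np.hypot(W[...,0]-.5535,W[...,1]+.2237)<.05)
print(cv2.minAreaRect(W[m][:,:2].astype(np.float32)*1000), proj([.554,-.2241,.045],c))
m=(W[...,2]>.09)&(W[...,2]<.118)&(np.hypot(W[...,0]-.554,W[...,1]+.224)<.02)
print('shank face',len(W[m]),W[m].mean(0))
plan([.5540,-.2241,.125],12.4)
cv2.imwrite('pics/w5c.png',cv2.resize(p[130:280,175:375],(800,600)))
E
```

```text
time: 16.28
ee_pos: [0.5539, -0.2232, 0.158]
eef_rot: [0.627, 0.779, -0.0, -0.001]
contact_force: [0.7, 0.8, -1.5]
finger_gap: 0.0155
t 16.28 p [ 0.5539 -0.2232  0.158 ] rot [-0.09 -0.06 -0.08] shift [-0.032 -0.003  1.1  ] F [ 0.71  0.84 -1.52] gap 0.0155
((553.833740234375, -224.1189727783203), (60.11019515991211, 60.348976135253906), 25.54638671875) (np.float64(274.649797114151), np.float64(210.71218623484106))
shank face 118 [ 0.55307262 -0.21994399  0.10735028]
t 16.33 p [ 0.5541 -0.223   0.1584] rot [-0.06 -0.04 -0.05] shift [-0.035 -0.009  1.115] F [ 0.5   0.33 -0.48] gap 0.0155
```

View pics/w5c.png

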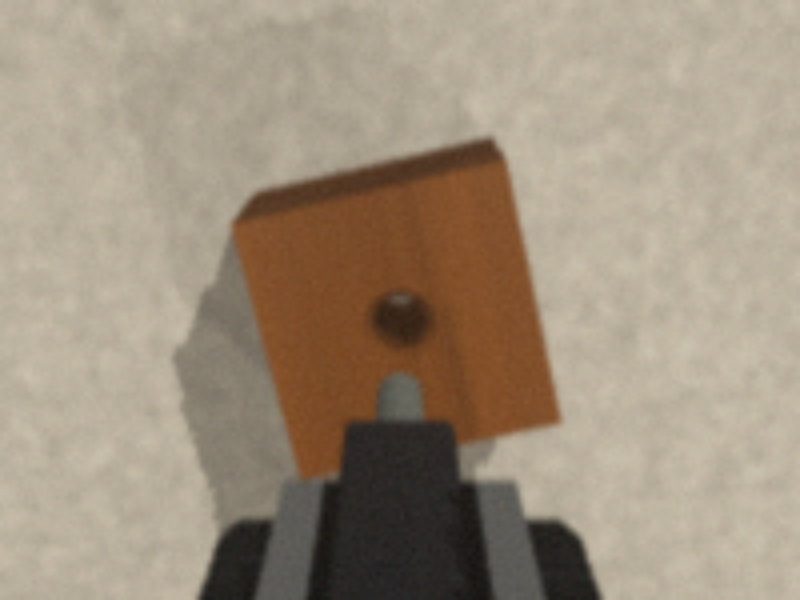

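The hole at (275,210) lies under the projected axis at (274.7,210.7). Going down.

```bash
python3 -m inch '[[[0,0,0,-0.035,-0.01,0.3,0.1],[0,0,0,-0.035,-0.01,0.7,0.1],[0,0,0,-0.035,-0.01,1.1,0.1],[0,0,0,-0.035,-0.01,1.3,0.1],[0,0,0,-0.035,-0.01,1.5,0.1],[0,0,0,-0.035,-0.01,1.5,0.1],[0,0,0,-0.035,-0.01,1.5,0.1]]]';python3 -c "
from h import *
plan([.5540,-.2241,.0757],12.4)"
```

```text
time: 16.92
ee_pos: [0.5539, -0.224, 0.1131]
eef_rot: [0.627, 0.779, -0.0, -0.001]
contact_force: [-0.6, 0.1, -0.8]
finger_gap: 0.0151
t 16.92 p [ 0.5539 -0.224   0.1131] rot [-0.08 -0.06 -0.05] shift [-0.004  0.004  1.247] F [-0.6   0.12 -0.83] gap 0.0151
```

```bash
python3 -m inch '[[[0,0,0,0,0,0.2,0.1],[0,0,0,0,0,0.4,0.1],[0,0,0,0,0,0.6,0.1],[0,0,0,0,0,0.8,0.1],[0,0,0,0,0,1,0.1],[0,0,0,0,0,1.15,0.1],[0,0,0,0,0,1.23,0.1],[0,0,0,0,0,1.23,0.1]]]';python3 -c "
from h import *
plan([.5540,-.2241,.0717],12.4)"
```

```text
time: 17.58
ee_pos: [0.5536, -0.2239, 0.0755]
eef_rot: [0.627, 0.779, -0.0, -0.001]
contact_force: [0.2, 0.3, -1.5]
finger_gap: 0.0148
t 17.58 p [ 0.5536 -0.2239  0.0755] rot [-0.12 -0.09 -0.05] shift [-0.008  0.013  0.127] F [ 0.23  0.29 -1.52] gap 0.0148
```

```bash
python3 -m inch '[[[-0.1,-0.1,0,0,0.01,0.03,0.1],[-0.1,-0.1,0,0,0.01,0.06,0.1],[-0.1,-0.1,0,0,0.01,0.09,0.1],[-0.1,-0.1,0,0,0.01,0.09,0.1]]]'; python3 -m inch '[[[0,0,0,0,0,0.02,0.1],[0,0,0,0,0,0.02,0.1],[0,0,0,0,0,0.02,0.1]]]'
```

```text
time: 17.92
ee_pos: [0.5539, -0.2238, 0.0728]
eef_rot: [0.627, 0.779, -0.0, 0.0]
contact_force: [0.2, 0.1, -1.2]
finger_gap: 0.0152
time: 18.17
ee_pos: [0.5539, -0.2239, 0.0722]
eef_rot: [0.627, 0.779, -0.0, 0.0]
contact_force: [-0.4, -0.6, -1.8]
finger_gap: 0.0153
```

```bash
python3 -m inch '[[[0,0,0,0,0,0.02,0.1],[0,0,0,0,0,0.02,0.1],[0,0,0,0,0,0.02,0.1]]]'
```

```text
time: 18.42
ee_pos: [0.554, -0.2239, 0.0718]
eef_rot: [0.627, 0.779, -0.0, 0.0]
contact_force: [0.3, 0.1, -0.9]
finger_gap: 0.0148
```

```bash
python3 -m inch '[[[0,0,0,0,0,0.015,0.1],[0,0,0,0,0,0.015,0.1],[0,0,0,0,0,0.015,0.1]]]'
```

```text
time: 18.67
ee_pos: [0.5541, -0.2239, 0.0717]
eef_rot: [0.627, 0.779, -0.0, 0.0]
contact_force: [-2.3, 1.1, 5.6]
finger_gap: 0.0156
```

The shoulder is felt at z 0.0717, the same height as at the grasp. Releasing.

```bash
python3 -m inch '[[[0,0,0,0,0,0,0.2],[0,0,0,0,0,0,0.3],[0,0,0,0,0,0,0.5],[0,0,0,0,0,0,0.7],[0,0,0,0,0,0,0.9],[0,0,0,0,0,0,1],[0,0,0,0,0,0,1],[0,0,0,0,0,0,1]]]' 20; python3 -m inch '[[[0,0,0,0,0,-0.5,1],[0,0,0,0,0,-1.3,1],[0,0,0,0,0,-2.3,1],[0,0,0,0,0,-3.3,1],[0,0,0,0,0,-4,1],[0,0,0,0,0,-4.3,1],[0,0,0,0,0,-4.3,1],[0,0,0,0,0,-4.3,1]]]'; python3 - <<'E'
from h import *
plan([.5540,-.2241,.2],12.4)
for n in('wrist','side'):
    c=imaging.get_calibration(n)
    p,d=imaging.capture(n);cv2.imwrite(f'pics/{n}6.png',p);W=cloud(d,c)
    for lo,hi in((.113,.13),(.04,.05)):
        m=(abs(W[...,2]-(lo+hi)/2)<(hi-lo)/2)&(np.hypot(W[...,0]-.5535,W[...,1]+.2237)<.05)
        q=W[m];print(n,len(q),q.mean(0).round(4),q[:,2].max().round(4),cv2.minAreaRect(q[:,:2].astype(np.float32)*1000))
E
```

```text
time: 19.33
ee_pos: [0.5541, -0.2239, 0.0717]
eef_rot: [0.627, 0.779, -0.0, 0.0]
contact_force: [-0.0, 0.1, 0.0]
finger_gap: 0.0856
time: 20.0
ee_pos: [0.5539, -0.2238, 0.1998]
eef_rot: [0.627, 0.779, -0.0, 0.0]
contact_force: [0.3, 0.1, -0.5]
finger_gap: 0.0856
t 20.0 p [ 0.5539 -0.2238  0.1998] rot [-0.02  0.02 -0.05] shift [-0.011  0.001 -0.007] F [ 0.34  0.09 -0.47] gap 0.0856
wrist 457 [ 0.5539 -0.2229  0.1197] 0.1219 ((554.16015625, -223.5697479248047), (15.490415573120117, 16.21073341369629), 12.336766242980957)
wrist 2840 [ 0.5527 -0.2197  0.0451] 0.0499 ((553.77392578125, -224.00474548339844), (60.03913116455078, 60.323387145996094), 25.594566345214844)
side 151 [ 0.5536 -0.2248  0.1188] 0.1216 ((554.650634765625, -223.83775329589844), (17.021709442138672, 15.724042892456055), 14.840840339660645)
side 1239 [ 0.5506 -0.228   0.045 ] 0.05 ((555.0010986328125, -223.34243774414062), (63.43611526489258, 60.749656677246094), 25.586349487304688)
```

View pics/wrist6.png

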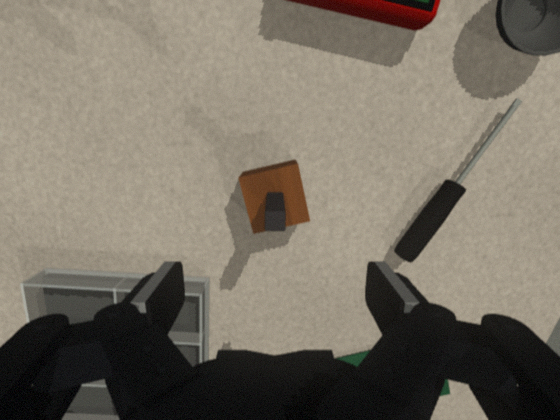

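View pics/side6.png

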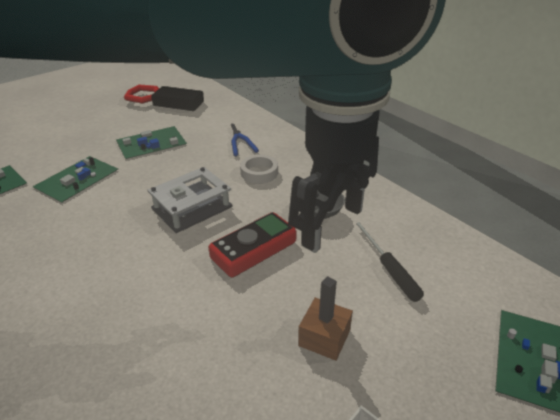

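The punch stands home: its head is at (275,212) in the wrist view and at z 0.1197, the same as at the start. The bystanders look unmoved and the gripper is clear.

```bash
python3 -c "
from station import arm
print(arm.finish_job())"
```

```text
the job is handed in; nothing more can be done
None
```

I pressed the lid through the bush with the punch, set the punch back home in its rest, and handed the job in at about 20 s. No verdict was reported.

- **Press:** I felt the lid with the point about 29 mm below the bush's top. I held a push of roughly 10.5–11.5 N for over 2.5 s. The force is the wrist reading plus about 1.5 N for the punch's weight. The tool stayed within about 0.3° of vertical.
- **Sideways load:** During the press the punch leaned lightly on the bush wall, with 2–4 N sideways at the wrist. Small sideways corrections did not remove it, but it stayed far below the 30 N limit.
- **Lift:** The punch came straight out, and the pictures showed it clear of the jig and upright.
- **Return:** The shoulder touched the rest with about 7 N, at the same height as when I gripped it. After release, the head measured z 0.120 m and (0.554, −0.224), within 0.5 mm of the start.
- **Bystanders:** In the pictures they look unmoved. I did not measure their positions numerically.

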